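Lean a cabinet door to dry with its foot blocked

TASK

Stand the small cabinet door so that the glue can dry: take it out of the slotted holder and lean it, same end up, against the low plywood fence on its open side, foot on the saw table about 5 cm out from the fence, so that it slants roughly 25 degrees. Its foot must be blocked by the large pine offcut, lying flat and parallel to the fence right against the foot, so that it cannot slide out, all near the middle of the fence. Ease the door against the fence, do not let it fall, and leave the small offcut, the wax tin and the screw jar where they are.

Things in the scene. Friction and masses are not known exactly. Their poses are not given: they have to be found in the camera images.
- door_panel: Small frame-and-panel cabinet door of plain wood: 140 wide (own x), 15 thick (own y), 180 tall (own z), 0.25 kg; its wooden frame is 32 wide and full thickness on all four sides, the field inside it is 7 thick. Origin: centre of its underside (foot). At the start it stands upright in the holder's slot, the foot 12 mm above the table. Both faces are alike.
- holder: Fixed wooden holder, 120 x 90 (own x, y), 48 high: a 12 mm plywood base with two low wooden cheeks, 110 long, 20 thick, tops 48 mm above the table, and between them a slot 19 wide along own x, its floor 12 mm above the table. Origin: centre of the underside.
- fence: Fixed low upright plywood fence, 180 long (own x), 95 high, 18 thick, its plain face looking along own +y (the open side, to the robot's left at yaw 0). Its base and two braces lie behind (own -y, to 90 mm behind the face). Origin: foot of the plain face, middle of its length, at table height.
- stop_block: The large pine offcut, a plain block lying flat: 60 (own x) x 140 (own y) x 38 high, 0.16 kg, loose. Origin: centre of its underside.
- small_offcut: Small beech offcut, 45 x 90 x 19 high (own x, y, z), a bystander. Origin: centre of its underside.
- wax_tin_loose: Round tin of wax, 68 diameter, 31 high, a bystander. Origin: centre of its underside.
- screw_jar: Glass jar of screws, 69 diameter, 92 high, a bystander. Origin: centre of its underside.

How it is judged (in metres and radians):
At the end, for the whole second after the job is handed in: Door at rest on table and fence, leaning 14-41 deg, foot centre 20-95 mm out, within 60 mm of fence middle, 0.35 rad of parallel. Large offcut flat on the foot's outer side, within 0.35 rad of the fence, middles within 60 mm, door foot centre 25-54 mm from its centre line (gap to 15 mm) (angle between door_panel's own z axis and vertical between 0.24 and 0.72 rad and height (world z) of door_panel below 0.014 m and contact force between door_panel and fence above 0.05 N and x of door_panel in the frame of fence between -0.06 and 0.06 m and y of door_panel in the frame of fence between 0.02 and 0.095 m and angle between the x axis of door_panel and the x axis of fence, either way round below 0.35 rad and y of stop_block in the frame of fence above 0.06 m and height (world z) of stop_block below 0.008 m and angle between stop_block's own z axis and vertical below 0.1 rad and angle between the y axis of stop_block and the x axis of fence, either way round below 0.35 rad and (x of door_panel in the frame of stop_block between 0.025 and 0.054 m or x of door_panel in the frame of stop_block between -0.054 and -0.025 m) and y of door_panel in the frame of stop_block between -0.06 and 0.06 m and linear speed of each of door_panel, stop_block below 0.01 m/s); the robot touches nothing.
It fails at once if the small offcut is pushed more than 40 mm (distance of small_offcut from where it was at the start of the episode above 0.04 m).
It fails at once if the wax tin is pushed more than 40 mm (distance of wax_tin_loose from where it was at the start of the episode above 0.04 m).
It fails at once if the screw jar is pushed more than 40 mm (distance of screw_jar from where it was at the start of the episode above 0.04 m).
It fails at once if the door is let fall (turns faster than 3 rad/s while the fingers do not hold it) (angular speed of door_panel above 3 rad/s and contact force between door_panel and the fingers below 0.1 N).
It also fails if it takes over 53 s, if anything falls off the work surface, if the arm or the gripper's body presses on something with over 40 N, if the wrist force passes 120 N, or if a joint passes its speed limit or range.

ROBOT

A 6-joint arm with a two-finger parallel gripper is mounted at the origin on the work surface; the furniture and walls round the work are solid. World frame = base frame: x ahead of the robot, y to its left, z up, the work surface at z = 0. Lengths are in m, angles in degrees, forces in N, time in s.
With the tool pointing down it reaches from about 0.35 to 0.725 m from the base axis. Payload 6 kg.
Tool frame: the origin (TCP) lies midway between the tips of the shut fingers; the grasp point (between the pads) lies 19 mm behind it; z points along the fingers, y is the line along which they close (so a half turn about z gives the same grasp; the last joint's range is limited). The gripper opens to 85 mm and grips with 20 to 120 N. Pads are 22 mm wide; open, the fingers measure 114 mm over their backs; the gripper's body (76 mm by 85 mm) begins 54 mm behind the grasp point. The pads swing forward as they close: fully open they stand 13 mm farther back than shut.
Start: joints at [-48.031, 2.303, 4.859, 0, -92.561, -19.12], TCP at [0.233, -0.553, 0.231] pointing down, gripper open.
Joint ranges: [-146.85, 146.85], [-73.84, 115.35], [-62.03, 85.46], [-188.31, 113.3], [-161.28, -10.13], [-171.36, 171.36]. Speed limits (degrees/s): [147.25, 147.25, 172.46, 180, 180, 180].

INTERFACE

Orientations are given as a 3x3 rotation matrix whose columns are the frame's x, y, z axes.
In Python, from rig import readout, snapshot, robot gives the robot as it stands.
- The arm moves only by the tool drive_tool, never from a script. Its arguments are lists of equal length, an entry for each row: "dr": the turn, a rotation vector about the world's x, y, z normalised to -1 to 1, where 1 is 120 degrees, a list of three; "translation": the shift along the world's x, y, z normalised to -1 to 1, where 1 is 10 cm, a list of three; "grip": the closure, from -1 (fully open) to 1 (shut). In form: {"dr": [[rx, ry, rz], ...], "translation": [[x, y, z], ...], "grip": [grip, ...]}. A call has exactly 8 rows; each row is the pose to reach, as a shift and turn from the pose commanded when the call began; what a row does not reach only later rows make up. A row lasts 1/10 s, in which the tool goes at most 50 mm and 8.59 degrees, less where a joint would pass 70% of its speed; a pose out of reach is approached as far as the arm can. A call with a number of a shift or a turn outside -1 to 1 is refused whole. A call with a gripper value outside its range is refused whole. The fingers move at their own pace and stop on an object; "newtons" is the grip in N (left out, the last holds). Time passes only in rows, so rows that repeat a pose let the fingers close, or fill a call up. It gives the time, the measured TCP pose, the force, the opening and the grip force at its end, in the units of the state.
- readout.read_state(): the state, without advancing time (a new reading comes with each control period).
- snapshot(name): name is "scene" or "top" or "wrist"; returns a dict with "frame" (400x640x3 uint8, blue, green, red), "fx", "fy", "cx", "cy" (pixels), "distortion" ([k1, k2, p1, p2, k3] as OpenCV has them; the pictures are not rectified), "R" (3x3) and "t" (3): a world point X has camera coordinates R X + t; the wrist camera has in their place "mount" (4x4, takes a point from camera to tool coordinates, whose origin is the TCP and whose axes are the flange's). Camera axes: x right, y down, z forward; pixel columns grow to the right and rows downward; lengths in m; the calibration is good to about 2 mm. A picture is of the moment at which its call begins: read the wrist's pose just before it. There is no depth.
- robot.close_job(): hands the job in; it is judged then, once.
The state is a dict: "time_s": time; "q": joint angles; "joint_velocities": joint speeds; "joint_torque": joint torques, N m; "tool_pos": TCP position; "eef_rot": TCP orientation; "wrist_force": force on the tool from outside, world axes, zero at the start; "torque": the same for the moment, N m; "opening": opening from 0.0 (shut) to 1.0 (fully open); "gripper_force": force on a finger pad.
Only numpy, scipy, OpenCV 4.12 (cv2) and the standard library are available. Lean on these libraries where they do the work, as an engineer would, in place of code of your own. Each camera call takes 0.05 s, during which the arm holds its last target. There are 200 camera calls.

## Working session

There is one attempt and no reset: what is moved stays moved. The work goes in short steps, Python scripts to look and compute and a tool call to move; the robot and the scene stay as the last step left them, time stands still between calls to the robot, and variables do not carry over. Pictures are saved under pics/ and viewed, at most 10 in all, crops included, and the job is handed in when it is done.

Besides the shell and the picture viewer there is one more tool, called as name(argument=value, ...) on one line, values as JSON. drive_tool: Moves the arm, as the interface text tells. Its arguments: {"type":"object","properties":{"dr":{"type":"array"},"translation":{"type":"array"},"grip":{"type":"array"},"newtons":{"type":"number"}},"required":["dr","translation","grip"]}

```bash
ls; mkdir -p pics; python3 - <<'E'
from rig import readout,snapshot
import cv2,json,numpy as np
for n in("scene","top"):
    s=snapshot(n); cv2.imwrite(f"pics/{n}0.png",s["frame"])
    print(n,{k:(np.round(v,4).tolist()) for k,v in s.items() if k!="frame"})
s=readout.read_state();print(s["tool_pos"],s["eef_rot"],s["time_s"],s["opening"])
E
```

```text
pics
scene {'fx': 443.1658, 'fy': 443.1658, 'cx': 313.361, 'cy': 199.394, 'distortion': [0.0169, 0.0, 0.0, 0.0, 0.0], 'R': [[-0.6782, -0.7348, -0.0121], [-0.5464, 0.5152, -0.6603], [0.4914, -0.4412, -0.7509]], 't': [0.3951, 0.3761, 0.5868]}
top {'fx': 383.876, 'fy': 383.876, 'cx': 312.084, 'cy': 198.4316, 'distortion': [-0.0877, 0.0, 0.0, 0.0, 0.0], 'R': [[0.0055, -0.9999, -0.0086], [-0.9967, -0.0047, -0.0805], [0.0804, 0.0091, -0.9967]], 't': [-0.0619, 0.5956, 0.8566]}
[ 0.23293    -0.55260083  0.23035283] [[-9.21536528e-01 -3.88290927e-01 -7.63288392e-04]
 [-3.88291656e-01  9.21535357e-01  1.47526107e-03]
 [ 1.30566751e-04  1.65588548e-03 -9.99998620e-01]] 0.1 1.0015657186781488
```

View pics/scene0.png

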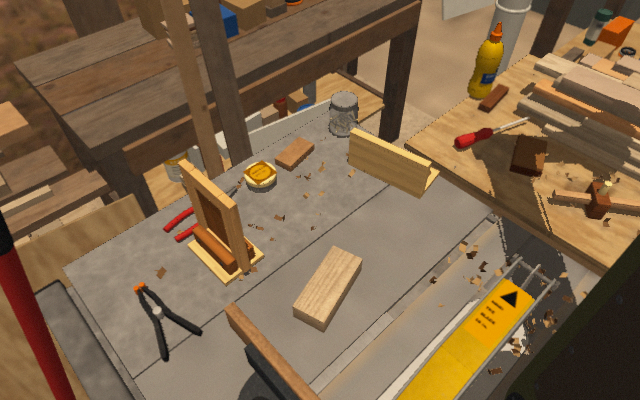

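View pics/top0.png

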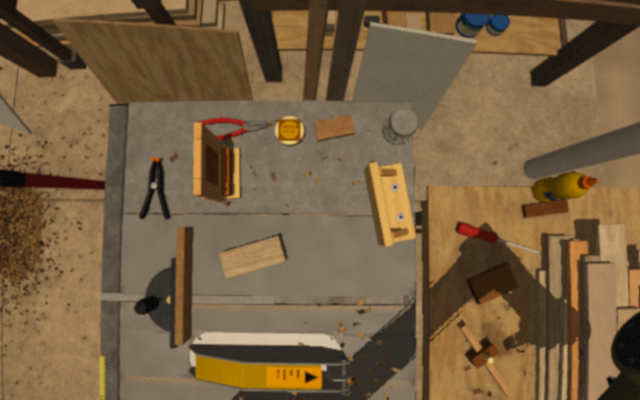

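The scene view shows the door in its holder at about (215,215), the offcut at (328,287) and the fence at (390,160). In the top view they are at (215,165), (253,256) and (390,205). I'll enlarge both to read the corners.

```bash
cat > h.py <<'E'
import numpy as np,cv2
from scipy.optimize import least_squares
def cam(s):
    K=np.array([[s["fx"],0,s["cx"]],[0,s["fy"],s["cy"]],[0,0,1.]])
    return dict(K=K,d=np.array(s["distortion"],float),R=np.array(s["R"]),t=np.array(s["t"]))
def wcam(s,st):
    M=np.array(s["mount"]);T=np.eye(4);T[:3,:3]=st["eef_rot"];T[:3,3]=st["tool_pos"]
    W=np.linalg.inv(T@M);s=dict(s);s["R"]=W[:3,:3];s["t"]=W[:3,3];return cam(s)
def ray(c,p):
    n=cv2.undistortPoints(np.array([[p]],float),c["K"],c["d"])[0,0]
    return -c["R"].T@c["t"],c["R"].T@np.array([n[0],n[1],1])
def onz(c,p,z):
    o,d=ray(c,p);return o+d*(z-o[2])/d[2]
def tri(c1,p1,c2,p2):
    A=[];b=[]
    o1,d1=ray(c1,p1);o2,d2=ray(c2,p2)
    k=np.linalg.lstsq(np.c_[d1,-d2],o2-o1,rcond=None)[0]
    a,b=o1+d1*k[0],o2+d2*k[1];return (a+b)/2,np.linalg.norm(a-b)
def proj(c,X):
    return cv2.projectPoints(np.array(X,float).reshape(-1,3),cv2.Rodrigues(c["R"])[0],c["t"],c["K"],c["d"])[0][:,0]
E
python3 - <<'E'
import cv2
t=cv2.imread("pics/top0.png");s=cv2.imread("pics/scene0.png")
def crop(im,x,y,w,h,f,n):
    o=cv2.resize(im[y:y+h,x:x+w],None,fx=f,fy=f,interpolation=cv2.INTER_CUBIC)
    for i in range(0,w,20): cv2.putText(o,str(x+i),(int(i*f),8),0,.3,(255,255,0),1);cv2.line(o,(int(i*f),9),(int(i*f),14),(255,255,0),1)
    for i in range(0,h,20): cv2.putText(o,str(y+i),(0,int(i*f)+4),0,.3,(255,255,0),1)
    cv2.imwrite(n,o)
crop(t,180,100,250,185,3.2,"pics/tc.png");crop(s,160,90,285,245,2.4,"pics/sc.png")
E
```

```text
(no output)
```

View pics/tc.png

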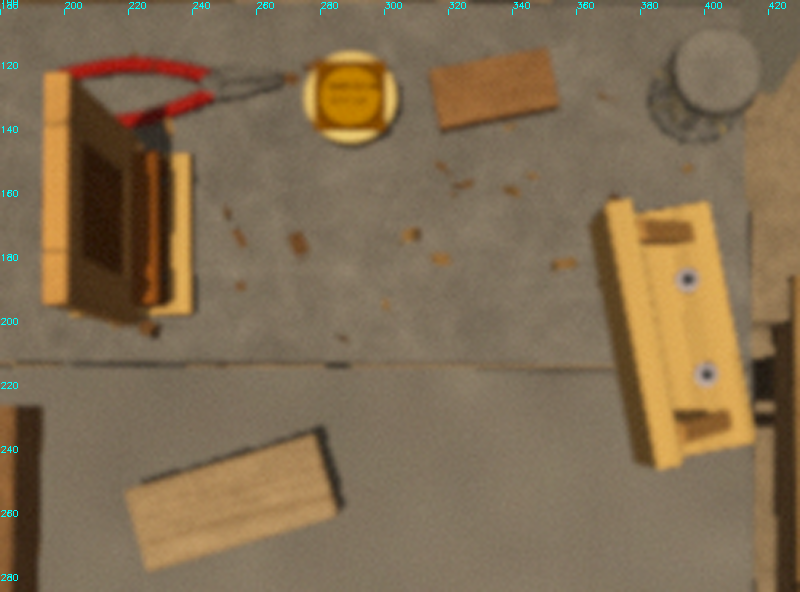

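View pics/sc.png

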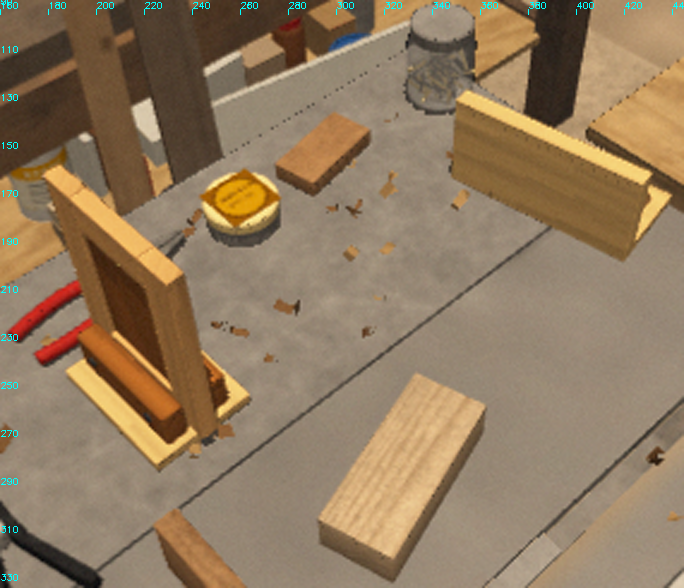

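```bash
python3 - <<'E'
from h import *
from rig import snapshot
T=cam(snapshot("top"));S=cam(snapshot("scene"))
print("camT",-T["R"].T@T["t"],"camS",-S["R"].T@S["t"])
t=lambda x,y:(180+x/3.2-.34,100+y/3.2-.34)
s=lambda x,y:(160+x/2.4-.3,90+y/2.4-.3)
P={"door+x+y":(t(45,71),s(45,174)),"door+x-y":(t(70,73),s(60,166)),"door-x+y":(t(43,304),s(168,285)),"door-x-y":(t(68,306),s(186,275)),
"blk a":(t(125,491),s(319,520)),"blk b":(t(319,430),s(415,375)),"blk c":(t(342,512),s(486,404)),"blk d":(t(147,571),s(393,553)),
"f top+x":(t(606,203),s(455,101)),"f top-x":(t(656,469),s(640,184)),"f back+x":(t(630,198),s(464,92)),"f back-x":(t(682,463),s(651,172)),
"f foot+x":(t(590,220),s(451,175)),"f foot-x":(t(637,462),s(625,260)),"hold":(t(192,153),s(249,398)),"hold2":(t(192,315),s(160,470))}
for k,(a,b) in P.items():
    X,g=tri(T,a,S,b);print(k,X.round(4),round(g*1000,1))
print("wax",onz(T,t(350,97),.031),"offc",onz(T,t(494,90),.019),"jar",onz(T,t(717,72),.092))
for n,a in(("rail",(25,407)),): print(onz(T,t(*a),0.05))
E
```

```text
camT [ 0.52511716 -0.0667887   0.90116131] camS [0.18505569 0.35543553 0.69374087]
door+x+y [0.7277 0.1662 0.1901] 3.0
door+x-y [0.728  0.1528 0.1881] 0.2
door-x+y [0.5879 0.1629 0.19  ] 1.8
door-x-y [0.5874 0.1489 0.1885] 0.4
blk a [0.4695 0.151  0.0341] 1.6
blk b [0.514  0.015  0.0267] 0.4
blk c [ 0.4567 -0.0023  0.0321] 0.3
blk d [0.4148 0.1329 0.0412] 0.8
f top+x [ 0.6667 -0.1809  0.0907] 0.5
f top-x [ 0.4907 -0.2119  0.0941] 0.3
f back+x [ 0.6707 -0.197   0.089 ] 0.2
f back-x [ 0.4941 -0.2296  0.0933] 1.0
f foot+x [ 0.6689 -0.1825 -0.0008] 2.9
f foot-x [ 4.906e-01 -2.158e-01 -4.000e-04] 2.5
hold [ 0.6965  0.1034 -0.0835] 96.6
hold2 [ 0.6257  0.1563 -0.0916] 63.6
wax [ 0.7541652  -0.00463378  0.031     ] offc [ 0.76291137 -0.10938962  0.019     ] jar [ 0.75693326 -0.25681718  0.092     ]
[0.52863991 0.21969376 0.05      ]
```

The enlarged views gave clear corners for the door top, offcut and fence. I'll refine the offcut on its top plane and check how high the dark strip at the left stands.

```bash
python3 - <<'E'
from h import *
from rig import snapshot
f=snapshot("top");T=cam(f);S=cam(snapshot("scene"))
print("strip",tri(T,(175,227),S,(225,309)),tri(T,(191,227),S,(234,303)))
g=f["frame"];hsv=cv2.cvtColor(g,cv2.COLOR_BGR2HSV)[225:285,205:300]
m=((hsv[...,1]>60)&(hsv[...,2]>110)).astype(np.uint8)*255
m=cv2.morphologyEx(m,cv2.MORPH_OPEN,np.ones((3,3),np.uint8))
c=max(cv2.findContours(m,0,2)[0],key=cv2.contourArea)
b=cv2.boxPoints(cv2.minAreaRect(c))+[205,225]
X=np.array([onz(T,p,.038) for p in b]);print(b,X,X.mean(0),[np.linalg.norm(X[i]-X[i-1]) for i in range(4)])
e=X[1]-X[0];print(np.degrees(np.arctan2(e[1],e[0])))
E
```

```text
strip (array([0.52630879, 0.24113197, 0.06454226]), np.float64(0.004749724944183617)) (array([0.53107708, 0.21654471, 0.04392981]), np.float64(0.007738697393885867))
[[205.         283.99999237]
 [205.         225.        ]
 [298.99998474 225.        ]
 [298.99998474 283.99999237]] [[ 0.40077703  0.18058355  0.038     ]
 [ 0.53324821  0.18331737  0.038     ]
 [ 0.534801   -0.02989844  0.038     ]
 [ 0.40350882 -0.03085957  0.038     ]] [0.46808376 0.07578573 0.038     ] [np.float64(0.21146075990444543), np.float64(0.1324993787591576), np.float64(0.2132214665003633), np.float64(0.1312956924319793)]
1.1822521476632872
```

drive_tool(dr=[[0,0,0.05],[0,0,0.1],[0,0,0.15],[0,0,0.2],[0,0,0.25],[0,0,0.3],[0,0,0.33],[0,0,0.355]], translation=[[0.05,0.12,0],[0.1,0.25,0],[0.15,0.4,0],[0.2,0.55,0],[0.25,0.7,0],[0.3,0.85,0],[0.35,0.95,0],[0.37,1,0]], grip=[-1,-1,-1,-1,-1,-1,-1,-1])

```text
time_s: 1.1
tool_pos: [0.2704, -0.4521, 0.2315]
eef_rot: [[-0.412, -0.911, 0.0], [-0.911, 0.412, -0.0], [-0.0, -0.0, -1.0]]
wrist_force: [0.5, 0.1, 0.2]
opening: 1.002
gripper_force: 0.0
```

drive_tool(dr=[[0,0,0.05],[0,0,0.1],[0,0,0.15],[0,0,0.2],[0,0,0.25],[0,0,0.3],[0,0,0.33],[0,0,0.355]], translation=[[0.05,0.12,0],[0.1,0.25,0],[0.15,0.4,0],[0.2,0.55,0],[0.25,0.7,0],[0.3,0.85,0],[0.35,0.95,0],[0.37,1,0]], grip=[-1,-1,-1,-1,-1,-1,-1,-1])

```text
time_s: 1.9
tool_pos: [0.3073, -0.3521, 0.2314]
eef_rot: [[0.313, -0.95, 0.001], [-0.95, -0.313, -0.0], [0.0, -0.001, -1.0]]
wrist_force: [0.8, 0.4, 0.4]
opening: 1.002
gripper_force: 0.0
```

drive_tool(dr=[[0,0,0],[0,0,0],[0,0,0],[0,0,0],[0,0,0],[0,0,0],[0,0,0],[0,0,0]], translation=[[0.05,0.12,0],[0.1,0.25,0],[0.15,0.4,0],[0.2,0.55,0],[0.25,0.7,0],[0.3,0.85,0],[0.35,0.95,0],[0.37,1,0]], grip=[-1,-1,-1,-1,-1,-1,-1,-1])

```text
time_s: 2.7
tool_pos: [0.3444, -0.2522, 0.2313]
eef_rot: [[0.311, -0.95, 0.0], [-0.95, -0.311, -0.0], [0.0, -0.0, -1.0]]
wrist_force: [0.4, 0.6, 0.3]
opening: 1.0
gripper_force: 0.0
```

drive_tool(dr=[[0,0,0],[0,0,0],[0,0,0],[0,0,0],[0,0,0],[0,0,0],[0,0,0],[0,0,0]], translation=[[0.05,0.12,0],[0.1,0.25,0],[0.15,0.4,0],[0.2,0.55,0],[0.25,0.7,0],[0.3,0.85,0],[0.35,0.95,0],[0.37,1,0]], grip=[-1,-1,-1,-1,-1,-1,-1,-1])

```text
time_s: 3.5
tool_pos: [0.3814, -0.1524, 0.2312]
eef_rot: [[0.311, -0.951, -0.0], [-0.951, -0.311, -0.0], [0.0, 0.0, -1.0]]
wrist_force: [-0.3, 0.0, 0.1]
opening: 1.001
gripper_force: 0.0
```

drive_tool(dr=[[0,0,0],[0,0,0],[0,0,0],[0,0,0],[0,0,0],[0,0,0],[0,0,0],[0,0,0]], translation=[[0.05,0.12,0],[0.1,0.25,0],[0.15,0.4,0],[0.2,0.55,0],[0.25,0.7,0],[0.3,0.85,0],[0.35,0.95,0],[0.37,1,0]], grip=[-1,-1,-1,-1,-1,-1,-1,-1])

```text
time_s: 4.3
tool_pos: [0.4183, -0.0524, 0.2311]
eef_rot: [[0.31, -0.951, -0.001], [-0.951, -0.31, -0.0], [0.0, 0.001, -1.0]]
wrist_force: [-0.6, 0.9, -0.1]
opening: 1.0
gripper_force: 0.0
```

drive_tool(dr=[[0,0,0],[0,0,0],[0,0,0],[0,0,0],[0,0,0],[0,0,0],[0,0,0],[0,0,0]], translation=[[0.05,0.12,0],[0.1,0.25,0],[0.15,0.4,0],[0.2,0.55,0],[0.25,0.7,0],[0.3,0.85,0],[0.35,0.95,0],[0.37,1,0]], grip=[-1,-1,-1,-1,-1,-1,-1,-1])

```text
time_s: 5.1
tool_pos: [0.4554, 0.0482, 0.231]
eef_rot: [[0.311, -0.951, -0.001], [-0.951, -0.311, -0.0], [0.0, 0.001, -1.0]]
wrist_force: [-0.1, -0.8, -0.1]
opening: 1.003
gripper_force: 0.0
```

```bash
python3 - <<'E'
from h import *
from rig import snapshot,readout
st=readout.read_state();w=snapshot("wrist");cv2.imwrite("pics/w1.png",w["frame"])
np.save("w1.npy",dict(w,st=st),allow_pickle=True)
print(st["tool_pos"].round(4),np.degrees(np.arctan2(*np.array(st["eef_rot"])[1::-1,1])),np.round(st["q"],1),st["time_s"])
E
```

```text
[0.4554 0.0482 0.231 ] -161.8994709636799 [ 31.5 -19.8 -14.8  -0.  -95.  -13.4] 5.1
```

View pics/w1.png

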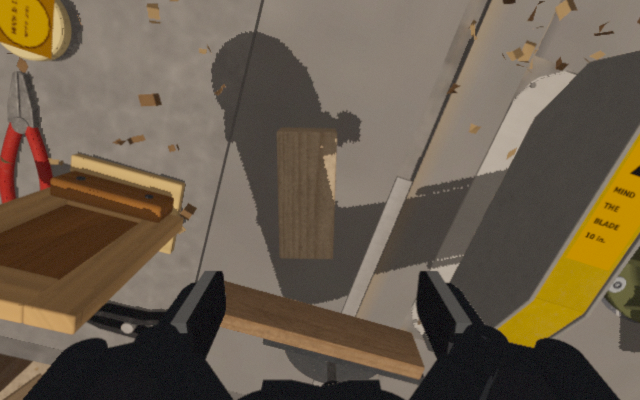

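The wrist view shows the offcut's top face with corners (277,129), (336,130), (333,258) and (279,258). The strip's near edge runs from (225,283) to (423,370).

```bash
python3 - <<'E'
from h import *
from rig import snapshot
w=np.load("w1.npy",allow_pickle=True).item();W=wcam(w,w["st"])
T=cam(snapshot("top"))
X=np.array([onz(W,p,.038) for p in((277,128.5),(336,129.5),(333.5,258),(279.5,258))])
print("W",-W["R"].T@W["t"],X.round(4),X.mean(0))
e=(X[0]+X[1]-X[2]-X[3])/2;print(np.linalg.norm(e),np.degrees(np.arctan2(e[1],e[0])))
t=lambda x,y:(180+x/3.2-.34,100+y/3.2-.34)
for a,b in zip([(319,430),(342,512),(147,571),(125,491)],[(277,128.5),(336,129.5),(333.5,258),(279.5,258)]): print(tri(T,t(*a),W,b))
Y=np.array([onz(T,t(*a),.038) for a in[(319,430),(342,512),(147,571),(125,491)]]);print(Y,Y.mean(0))
print("strip",tri(T,(191,227),W,(227,281)))
for p in((75,326),(0,305)): print("door",onz(W,p,.19))
E
```

```text
W [ 0.48084    -0.03047686  0.37239925] [[ 0.5109  0.0153  0.038 ]
 [ 0.4559 -0.0017  0.038 ]
 [ 0.413   0.1317  0.038 ]
 [ 0.4701  0.1504  0.038 ]] [0.4624725  0.07393665 0.038     ]
0.1406378833197669 -72.6804172864746
(array([0.51352046, 0.01739524, 0.0145606 ]), np.float64(0.002431043514381188))
(array([ 0.45909527, -0.00480589,  0.07101397]), np.float64(0.0016108511203123607))
(array([0.41280652, 0.13511064, 0.03163909]), np.float64(0.0022665000169320043))
(array([0.47018935, 0.15065796, 0.0374868 ]), np.float64(0.000258362533861194))
[[ 0.5142863   0.01407366  0.038     ]
 [ 0.45726639 -0.00261171  0.038     ]
 [ 0.41471296  0.13393856  0.038     ]
 [ 0.47035056  0.15051201  0.038     ]] [0.46415405 0.07397813 0.038     ]
strip (array([ 0.52693591,  0.23438314, -0.01781926]), np.float64(0.003580022858377548))
door [0.58761461 0.15658385 0.19      ]
door [0.63358853 0.15452744 0.19      ]
```

drive_tool(dr=[[0,0,0],[0,0,0],[0,0,0],[0,0,-0.007],[0,0,-0.007],[0,0,-0.007],[0,0,-0.007],[0,0,-0.007]], translation=[[0.02,0.08,-0.12],[0.04,0.16,-0.25],[0.06,0.24,-0.4],[0.08,0.26,-0.55],[0.08,0.26,-0.7],[0.08,0.26,-0.85],[0.08,0.26,-0.95],[0.08,0.26,-1]], grip=[-1,-1,-1,-1,-1,-1,-1,-1])

```text
time_s: 6.0
tool_pos: [0.4626, 0.0727, 0.1299]
eef_rot: [[0.296, -0.955, -0.001], [-0.955, -0.296, -0.001], [0.0, 0.001, -1.0]]
wrist_force: [0.1, -0.5, -0.5]
opening: 1.001
gripper_force: 0.0
```

drive_tool(dr=[[0,0,0],[0,0,0],[0,0,0],[0,0,0],[0,0,0],[0,0,0],[0,0,0],[0,0,0]], translation=[[0,0,-0.12],[0,0,-0.25],[0,0,-0.4],[0,0,-0.55],[0,0,-0.7],[0,0,-0.85],[0,0,-0.95],[0,0,-1]], grip=[-1,-1,-1,-1,-1,-1,-1,-1])

```text
time_s: 6.8
tool_pos: [0.4624, 0.0728, 0.0298]
eef_rot: [[0.296, -0.955, -0.002], [-0.955, -0.296, -0.001], [0.0, 0.002, -1.0]]
wrist_force: [-0.2, -0.4, 0.6]
opening: 0.998
gripper_force: 0.0
```

drive_tool(dr=[[0,0,0],[0,0,0],[0,0,0],[0,0,0],[0,0,0],[0,0,0],[0,0,0],[0,0,0]], translation=[[0,0,-0.12],[0,0,-0.25],[0,0,-0.26],[0,0,-0.26],[0,0,-0.26],[0,0,-0.26],[0,0,-0.26],[0,0,-0.26]], grip=[-1,-1,-1,0.2,0.5,0.5,0.5,0.5], newtons=30)

```text
time_s: 7.6
tool_pos: [0.4634, 0.0733, 0.0059]
eef_rot: [[0.296, -0.955, 0.001], [-0.955, -0.296, 0.0], [-0.0, -0.001, -1.0]]
wrist_force: [-0.6, 0.3, 3.2]
opening: 0.696
gripper_force: 34.6
```

drive_tool(dr=[[0,0,0],[0,0,0],[0,0,0.05],[0,0,0.11],[0,0,0.17],[0,0,0.23],[0,0,0.29],[0,0,0.35]], translation=[[0,0,0.2],[0,0,0.4],[0.1,-0.2,0.5],[0.2,-0.35,0.5],[0.3,-0.5,0.5],[0.4,-0.7,0.5],[0.45,-0.8,0.5],[0.5,-0.9,0.5]], grip=[0.5,0.5,0.5,0.5,0.5,0.5,0.5,0.5])

```text
time_s: 8.4
tool_pos: [0.5129, -0.0176, 0.0547]
eef_rot: [[0.861, -0.508, -0.001], [-0.508, -0.861, -0.0], [-0.001, 0.001, -1.0]]
wrist_force: [0.1, 0.2, -0.7]
opening: 0.697
gripper_force: 34.3
```

drive_tool(dr=[[0,0,0.06],[0,0,0.12],[0,0,0.18],[0,0,0.24],[0,0,0.3],[0,0,0.342],[0,0,0.342],[0,0,0.342]], translation=[[0.08,-0.15,0],[0.16,-0.3,0],[0.24,-0.45,0],[0.32,-0.6,0],[0.4,-0.75,0],[0.45,-0.85,0],[0.5,-0.92,0],[0.5,-0.92,0]], grip=[0.5,0.5,0.5,0.5,0.5,0.5,0.5,0.5])

```text
time_s: 9.2
tool_pos: [0.563, -0.1095, 0.0547]
eef_rot: [[0.985, 0.175, -0.001], [0.175, -0.985, -0.0], [-0.001, -0.0, -1.0]]
wrist_force: [-0.2, -0.3, -1.5]
opening: 0.696
gripper_force: 34.2
```

drive_tool(dr=[[0,0,0],[0,0,0],[0,0,0],[0,0,0],[0,0,0],[0,0,0],[0,0,0],[0,0,0]], translation=[[0,0.01,-0.15],[0,0.01,-0.3],[0,0.01,-0.4],[0,0.01,-0.46],[0,0.01,-0.485],[0,0.01,-0.485],[0,0.01,-0.485],[0,0.01,-0.485]], grip=[0.5,0.5,0.5,0.5,0.5,0.5,-0.9,-0.9])

```text
time_s: 10.0
tool_pos: [0.5636, -0.1079, 0.0075]
eef_rot: [[0.984, 0.178, 0.002], [0.178, -0.984, -0.0], [0.001, 0.0, -1.0]]
wrist_force: [-0.2, -0.2, -0.3]
opening: 0.949
gripper_force: 0.0
```

drive_tool(dr=[[0,0,0],[0,0,0],[0,0,0],[0,0,0],[0,0,0],[0,0,0],[0,0,0],[0,0,0]], translation=[[0,0,0],[0,0,0],[0,0,0.1],[0,0,0.25],[0,0,0.4],[0,0,0.6],[0,0,0.8],[0,0,1]], grip=[-0.9,-0.9,-0.9,-0.9,-0.9,-0.9,-0.9,-0.9])

```text
time_s: 10.8
tool_pos: [0.5634, -0.1079, 0.1095]
eef_rot: [[0.984, 0.178, 0.002], [0.178, -0.984, -0.0], [0.002, 0.0, -1.0]]
wrist_force: [0.1, -0.6, 0.5]
opening: 0.95
gripper_force: 0.0
```

drive_tool(dr=[[0,0,0],[0,0,-0.02],[0,0,-0.04],[0,0,-0.06],[0,0,-0.0735],[0,0,-0.0735],[0,0,-0.0735],[0,0,-0.0735]], translation=[[0,0,0.2],[0.05,0.1,0.4],[0.1,0.2,0.6],[0.15,0.35,0.75],[0.2,0.5,0.85],[0.25,0.65,0.95],[0.3,0.8,1],[0.33,0.95,1]], grip=[-0.9,-0.9,-0.9,-0.9,-0.9,-0.9,-0.9,-0.9])

```text
time_s: 11.6
tool_pos: [0.5966, -0.0118, 0.208]
eef_rot: [[1.0, 0.025, 0.002], [0.025, -1.0, 0.0], [0.002, -0.0, -1.0]]
wrist_force: [0.7, 0.1, -0.6]
opening: 0.95
gripper_force: 0.0
```

drive_tool(dr=[[0,0,0],[0,0,0],[0,0,0],[0,0,0],[0,0,0],[0,0,0],[0,0,0],[0,0,0]], translation=[[0.05,0.15,0.1],[0.1,0.3,0.2],[0.15,0.45,0.3],[0.2,0.6,0.4],[0.25,0.75,0.4],[0.3,0.85,0.4],[0.31,0.86,0.4],[0.31,0.86,0.4]], grip=[-0.9,-0.9,-0.9,-0.9,-0.9,-0.9,-0.9,-0.9])

```text
time_s: 12.4
tool_pos: [0.6269, 0.0732, 0.2457]
eef_rot: [[1.0, 0.025, -0.002], [0.025, -1.0, -0.001], [-0.002, 0.001, -1.0]]
wrist_force: [-0.4, -0.1, 0.4]
opening: 0.949
gripper_force: 0.0
```

```bash
python3 - <<'E'
from h import *
from rig import snapshot,readout
st=readout.read_state();w=snapshot("wrist");T=snapshot("top")
np.save("w2.npy",dict(w,st=st),allow_pickle=True)
a=w["frame"]
b=cv2.resize(T["frame"][100:285,300:430],None,fx=3,fy=3,interpolation=cv2.INTER_CUBIC)[:, :390]
o=np.zeros((600,800,3),np.uint8);o[:555,:390]=b
o[:256,390:800]=cv2.resize(a,(410,256))
S=snapshot("scene")["frame"][90:240,300:500];o[260:560,395:795]=cv2.resize(S,None,fx=2,fy=2,interpolation=cv2.INTER_CUBIC)
cv2.imwrite("pics/m2.png",o);cv2.imwrite("pics/w2.png",a)
print(st["tool_pos"].round(4),np.round(st["q"],1),st["time_s"])
E
```

```text
[0.6269 0.0732 0.2457] [ 24.8   7.3  11.6  -0.  -94.5  66.6] 12.4
```

View pics/m2.png

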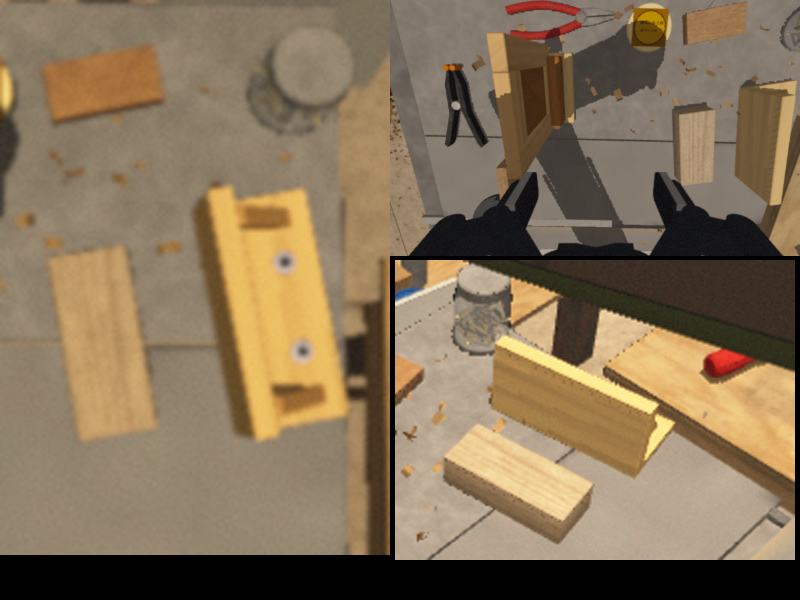

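The offcut lies flat and parallel to the fence: the top view crop has its corners at (48,258), (125,245), (155,430) and (80,440). The wrist inset shows the door's top rail near (505,100). I'll go on to the door, and check the offcut's position in numbers at the same time.

```bash
python3 - <<'E'
from h import *
from rig import snapshot
T=cam(snapshot("top"))
u=lambda x,y:(300+x/3-.34,100+y/3-.34)
X=np.array([onz(T,u(*p),.038) for p in[(48,258),(125,245),(156,430),(80,440)]])
F=np.array([onz(T,u(*p),.095) for p in[(208,189),(254,440)]])
e=F[0]-F[1];print(F,np.degrees(np.arctan2(e[1],e[0])));e/=np.linalg.norm(e);n=np.array([-e[1],e[0]])
o=np.array([.5792,-.1978])
ang=np.radians(10.2);e=np.array([np.cos(ang),np.sin(ang)]);n=np.array([-e[1],e[0]])
for Q in (X,F,X.mean(0)[None]): print([((q[:2]-o)@e*1000).round(1) for q in Q],[((q[:2]-o)@n*1000).round(1) for q in Q])
E
```

```text
[[ 0.66705798 -0.18004221  0.095     ]
 [ 0.49038779 -0.21114522  0.095     ]] 9.98467854546484
[np.float64(67.1), np.float64(66.8), np.float64(-73.9), np.float64(-71.4)] [np.float64(121.0), np.float64(62.0), np.float64(63.8), np.float64(121.0)]
[np.float64(89.6), np.float64(-89.8)] [np.float64(1.9), np.float64(2.6)]
[np.float64(-2.9)] [np.float64(91.9)]
```

drive_tool(dr=[[0,0,0],[0,0,0],[0,0,0],[0,0,0],[0,0,0],[0,0,0],[0,0,0],[0,0,0]], translation=[[0.05,0.15,0],[0.1,0.3,0],[0.15,0.45,0],[0.2,0.6,0],[0.25,0.75,0],[0.3,0.84,0],[0.31,0.84,0],[0.31,0.84,0]], grip=[-0.9,-0.9,-0.9,-0.9,-0.9,-0.9,-0.9,-0.9])

```text
time_s: 13.4
tool_pos: [0.6582, 0.1571, 0.2464]
eef_rot: [[1.0, 0.025, -0.0], [0.025, -1.0, -0.001], [-0.0, 0.001, -1.0]]
wrist_force: [0.4, -0.4, 0.4]
opening: 0.953
gripper_force: 0.0
```

drive_tool(dr=[[0,0,0],[0,0,0],[0,0,0],[0,0,0],[0,0,0],[0,0,0],[0,0,0],[0,0,0]], translation=[[0,0,-0.1],[0,0,-0.25],[0,0,-0.4],[0,0,-0.55],[0,0,-0.7],[0,0,-0.8],[0,0,-0.86],[0,0,-0.86]], grip=[-0.9,-0.9,-0.9,-0.9,-0.9,-0.9,-0.9,-0.9])

```text
time_s: 14.2
tool_pos: [0.6577, 0.157, 0.1597]
eef_rot: [[1.0, 0.025, -0.001], [0.025, -1.0, -0.001], [-0.001, 0.001, -1.0]]
wrist_force: [0.7, 0.3, 0.1]
opening: 0.95
gripper_force: 0.0
```

drive_tool(dr=[[0,0,0],[0,0,0],[0,0,0],[0,0,0],[0,0,0],[0,0,0],[0,0,0],[0,0,0]], translation=[[0,0,0],[0,0,0],[0,0,0],[0,0,0],[0,0,0],[0,0,0],[0,0,0],[0,0,0]], grip=[-0.4,0,0.4,1,1,1,1,1], newtons=50)

```text
time_s: 15.0
tool_pos: [0.6582, 0.1572, 0.1612]
eef_rot: [[1.0, 0.025, 0.001], [0.025, -1.0, 0.0], [0.001, -0.0, -1.0]]
wrist_force: [1.5, -0.1, 3.0]
opening: 0.169
gripper_force: 49.5
```

drive_tool(dr=[[0,0,0],[0,0,0],[0,0,0],[0,0,0],[0,0,0],[0,0,0],[0,0,0],[0,0,0]], translation=[[0,0,0.08],[0,0,0.2],[0,0,0.35],[0,0,0.5],[0,0,0.65],[0,0,0.78],[0,0,0.87],[0,0,0.9]], grip=[1,1,1,1,1,1,1,1])

```text
time_s: 15.8
tool_pos: [0.6583, 0.1572, 0.2524]
eef_rot: [[1.0, 0.025, 0.002], [0.025, -1.0, 0.001], [0.002, -0.001, -1.0]]
wrist_force: [0.2, -0.2, -2.3]
opening: 0.163
gripper_force: 48.9
```

drive_tool(dr=[[0,0,0],[0,0,0.01],[0,0,0.02],[0,0,0.03],[0,0,0.04],[0,0,0.05],[0,0,0.06],[0,0,0.0735]], translation=[[-0.01,-0.05,0],[-0.04,-0.15,0],[-0.07,-0.3,0],[-0.1,-0.45,0],[-0.13,-0.6,0],[-0.16,-0.75,0],[-0.19,-0.88,0],[-0.22,-1,0]], grip=[1,1,1,1,1,1,1,1])

```text
time_s: 16.6
tool_pos: [0.6354, 0.0561, 0.2497]
eef_rot: [[0.984, 0.179, -0.002], [0.179, -0.984, -0.0], [-0.002, 0.0, -1.0]]
wrist_force: [-0.3, 0.6, -1.7]
opening: 0.172
gripper_force: 48.9
```

drive_tool(dr=[[0,0,0],[0,0,0],[0,0,0],[0,0,0],[0,0,0],[0,0,0],[0,0,0],[0,0,0]], translation=[[-0.02,-0.12,0],[-0.05,-0.25,0],[-0.08,-0.38,0],[-0.11,-0.5,0],[-0.14,-0.63,0],[-0.17,-0.76,0],[-0.19,-0.88,0],[-0.22,-1,0]], grip=[1,1,1,1,1,1,1,1])

```text
time_s: 17.4
tool_pos: [0.6138, -0.0439, 0.2507]
eef_rot: [[0.984, 0.178, 0.0], [0.178, -0.984, -0.0], [0.0, 0.0, -1.0]]
wrist_force: [-0.6, 0.3, -2.0]
opening: 0.168
gripper_force: 48.9
```

drive_tool(dr=[[0.02,0.0036,0],[0.04,0.0072,0],[0.06,0.0108,0],[0.08,0.0144,0],[0.1,0.018,0],[0.12,0.0216,0],[0.14,0.0252,0],[0.164,0.0295,0]], translation=[[-0.02,-0.12,0],[-0.05,-0.25,0],[-0.08,-0.38,0],[-0.11,-0.5,0],[-0.14,-0.63,0],[-0.17,-0.76,0],[-0.19,-0.88,0],[-0.22,-1,0]], grip=[1,1,1,1,1,1,1,1])

```text
time_s: 18.2
tool_pos: [0.5918, -0.1439, 0.251]
eef_rot: [[0.984, 0.168, -0.06], [0.178, -0.924, 0.338], [0.001, -0.343, -0.939]]
wrist_force: [-0.2, -0.2, -2.1]
opening: 0.169
gripper_force: 49.0
```

drive_tool(dr=[[0,0,0],[0,0,0],[0,0,0],[0,0,0],[0,0,0],[0,0,0],[0,0,0],[0,0,0]], translation=[[-0.04,-0.15,0],[-0.08,-0.35,0],[-0.12,-0.545,-0.05],[-0.125,-0.545,-0.2],[-0.125,-0.545,-0.38],[-0.125,-0.545,-0.56],[-0.125,-0.545,-0.7],[-0.125,-0.545,-0.76]], grip=[1,1,1,1,1,1,1,1])

```text
time_s: 19.0
tool_pos: [0.5789, -0.1974, 0.1731]
eef_rot: [[0.984, 0.167, -0.062], [0.178, -0.925, 0.336], [-0.002, -0.342, -0.94]]
wrist_force: [0.3, 0.3, -2.3]
opening: 0.171
gripper_force: 49.0
```

```bash
python3 - <<'E'
from h import *
from rig import snapshot,readout
s=snapshot("scene");S=cam(s);f=s["frame"].copy()
x,y,w,h=330,90,160,160
o=cv2.resize(f[y:y+h,x:x+w],None,fx=3.7,fy=3.7,interpolation=cv2.INTER_CUBIC)
cv2.imwrite("pics/s3.png",o);print(readout.read_state()["tool_pos"])
E
```

```text
[ 0.57892818 -0.19728424  0.17283675]
```

View pics/s3.png

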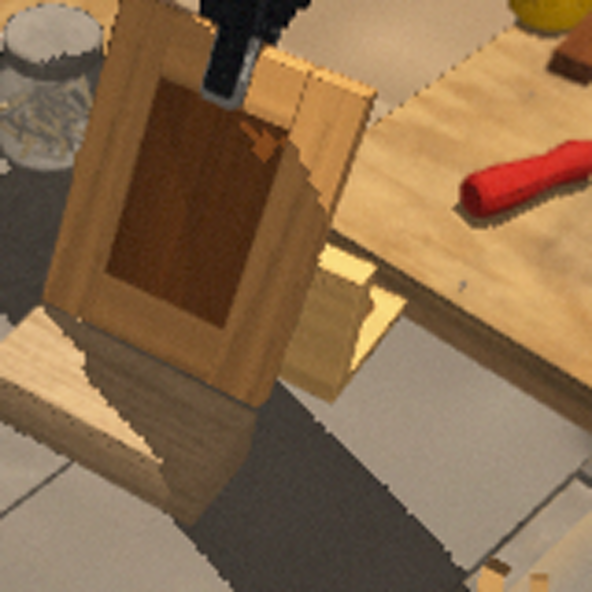

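The door is held tilted above the gap. Its lower outer corners show at crop (45,302) and (262,407), just on the fence side of the offcut. I'll compare these with the prediction.

```bash
python3 - <<'E'
from h import *
from rig import snapshot,readout
S=cam(snapshot("scene"));st=readout.read_state();R=np.array(st["eef_rot"]);p=st["tool_pos"]
u=lambda x,y:(330+x/3.7-.36,90+y/3.7-.36)
ang=np.radians(10.2);e=np.array([np.cos(ang),np.sin(ang)]);n=np.array([-e[1],e[0]]);o=np.array([.5792,-.1978])
print("tilt",np.degrees(np.arccos(-R[2,2])))
for sx,q in((.07,(45,302)),(-.07,(262,407))):
  for sy in(-.0075,.0075):
    X=p+R@np.array([sx,sy,.148]);print(sx,sy,X.round(4),"fy",((X[:2]-o)@n*1000).round(1),((proj(S,X)[0]-[330,90]+.36)*3.7).round(1))
  Y=onz(S,u(*q),.0363);print("seen",Y.round(4),((Y[:2]-o)@n*1000).round(1),((Y[:2]-o)@e*1000).round(1))
for q in((40,310),(257,410),(252,440),(190,520)): 
  Y=onz(S,u(*q),.038);print("blk",((Y[:2]-o)@n*1000).round(1),((Y[:2]-o)@e*1000).round(1))
E
```

```text
tilt 19.99142647142799
0.07 -0.0075 [ 0.6376 -0.1282  0.0374] fy 58.1 [ 39.4 294.7]
0.07 0.0075 [ 0.6401 -0.1421  0.0323] fy 44.0 [ 53.2 287.1]
seen [ 0.6321 -0.1272  0.0363] 60.1 64.6
-0.07 -0.0075 [ 0.4999 -0.1532  0.0375] fy 58.0 [256.3 404.7]
-0.07 0.0075 [ 0.5024 -0.167   0.0324] fy 43.9 [268.2 395.2]
seen [ 0.4973 -0.1551  0.0363] 56.5 -73.0
blk 68.4 62.3
blk 61.4 -72.5
blk 81.1 -80.8
blk 145.1 -82.3
```

drive_tool(dr=[[0,0,0],[0,0,0],[0,0,0],[0,0,0],[0,0,0],[0,0,0],[0,0,0],[0,0,0]], translation=[[0,-0.02,0],[0,-0.02,-0.05],[0,-0.02,-0.1],[0,-0.02,-0.15],[0,-0.02,-0.2],[0,-0.02,-0.25],[0,-0.02,-0.28],[0,-0.02,-0.28]], grip=[1,1,1,1,1,1,1,1])

```text
time_s: 19.9
tool_pos: [0.5793, -0.1993, 0.146]
eef_rot: [[0.984, 0.167, -0.061], [0.178, -0.925, 0.337], [-0.001, -0.342, -0.94]]
wrist_force: [-0.4, -1.3, -1.8]
opening: 0.167
gripper_force: 49.1
```

drive_tool(dr=[[0,0,0],[0,0,0],[0,0,0],[0,0,0],[0,0,0],[0,0,0],[0,0,0],[0,0,0]], translation=[[0,0,-0.01],[0,0,-0.02],[0,0,-0.03],[0,0,-0.03],[0,0,-0.03],[0,0,-0.03],[0,0,-0.03],[0,0,-0.03]], grip=[1,1,1,1,1,1,1,1])

```text
time_s: 20.7
tool_pos: [0.5795, -0.1994, 0.1438]
eef_rot: [[0.984, 0.167, -0.06], [0.178, -0.925, 0.336], [0.0, -0.342, -0.94]]
wrist_force: [-0.3, 1.0, -2.1]
opening: 0.168
gripper_force: 49.1
```

```bash
python3 - <<'E'
from rig import snapshot
import cv2
f=snapshot("scene")["frame"]
cv2.imwrite("pics/s4.png",cv2.resize(f[90:250,330:490],None,fx=3.7,fy=3.7,interpolation=cv2.INTER_CUBIC))
E
```

```text
(no output)
```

View pics/s4.png

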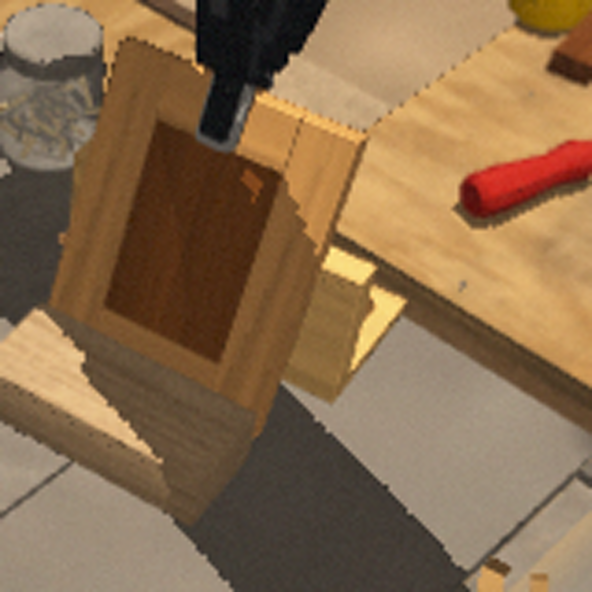

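The foot has gone down behind the offcut, whose top edge hides it from (45,310) to (255,412), and the offcut hasn't moved. I'll go on down to the table.

drive_tool(dr=[[0,0,0],[0,0,0],[0,0,0],[0,0,0],[0,0,0],[0,0,0],[0,0,0],[0,0,0]], translation=[[0,0,-0.01],[0,0,-0.02],[0,0,-0.025],[0,0,-0.025],[0,0,-0.025],[0,0,-0.025],[0,0,-0.025],[0,0,-0.025]], grip=[1,1,1,1,1,1,1,1])

```text
time_s: 21.55
tool_pos: [0.5797, -0.1997, 0.1426]
eef_rot: [[0.984, 0.168, -0.059], [0.178, -0.925, 0.336], [0.002, -0.341, -0.94]]
wrist_force: [-1.6, -1.1, 4.6]
opening: 0.17
gripper_force: 50.1
```

drive_tool(dr=[[0.004,0.0007,0],[0.008,0.0014,0],[0.012,0.0021,0],[0.016,0.0028,0],[0.02,0.0035,0],[0.0246,0.0044,0],[0.0246,0.0044,0],[0.0246,0.0044,0]], translation=[[0.002,-0.012,-0.003],[0.004,-0.024,-0.006],[0.006,-0.036,-0.01],[0.008,-0.048,-0.013],[0.01,-0.06,-0.017],[0.013,-0.073,-0.02],[0.013,-0.073,-0.02],[0.013,-0.073,-0.02]], grip=[1,1,1,1,1,1,1,1])

```text
time_s: 22.35
tool_pos: [0.5809, -0.2071, 0.14]
eef_rot: [[0.984, 0.164, -0.068], [0.178, -0.906, 0.384], [0.001, -0.39, -0.921]]
wrist_force: [-0.8, -0.6, 5.6]
opening: 0.166
gripper_force: 50.2
```

drive_tool(dr=[[0.002,0.0004,0],[0.004,0.0007,0],[0.006,0.0011,0],[0.008,0.0015,0],[0.008,0.0015,0],[0.008,0.0015,0],[0.008,0.0015,0],[0.008,0.0015,0]], translation=[[0.001,-0.006,0],[0.002,-0.012,-0.002],[0.003,-0.018,-0.004],[0.004,-0.024,-0.005],[0.004,-0.024,-0.005],[0.004,-0.024,-0.005],[0.004,-0.024,-0.005],[0.004,-0.024,-0.005]], grip=[1,1,1,1,1,1,1,1])

```text
time_s: 23.15
tool_pos: [0.5813, -0.2079, 0.1389]
eef_rot: [[0.984, 0.164, -0.072], [0.179, -0.898, 0.402], [0.001, -0.408, -0.913]]
wrist_force: [-1.9, 2.8, 5.0]
opening: 0.17
gripper_force: 50.0
```

drive_tool(dr=[[0,0,0],[0,0,0],[0,0,0],[0,0,0],[0,0,0],[0,0,0],[0,0,0],[0,0,0]], translation=[[0,0,0],[0,0,0],[0,0,0],[0,0,0],[0,0,0],[0,0,0],[0,0,0],[0,0,0]], grip=[0.62,0.6,0.58,0.56,0.54,0.5,0.45,0.4], newtons=20)

```text
time_s: 23.95
tool_pos: [0.5812, -0.2091, 0.1388]
eef_rot: [[0.984, 0.163, -0.072], [0.178, -0.899, 0.4], [0.0, -0.406, -0.914]]
wrist_force: [0.2, -0.6, 0.2]
opening: 0.298
gripper_force: 0.0
```

drive_tool(dr=[[0,0,0],[0,0,0],[0,0,0],[0,0,0],[0,0,0],[0,0,0],[0,0,0],[0,0,0]], translation=[[0,0,0],[0,0,0],[0.007,-0.04,0.09],[0.014,-0.08,0.18],[0.026,-0.145,0.33],[0.039,-0.22,0.5],[0.055,-0.31,0.7],[0.072,-0.4,0.91]], grip=[0.2,0.1,0.1,0.1,0.1,0.1,0.1,0.1])

```text
time_s: 24.75
tool_pos: [0.5884, -0.2498, 0.2315]
eef_rot: [[0.984, 0.163, -0.071], [0.178, -0.899, 0.399], [0.001, -0.406, -0.914]]
wrist_force: [0.9, -0.7, 0.1]
opening: 0.453
gripper_force: 0.0
```

```bash
python3 - <<'E'
from rig import snapshot
import cv2,numpy as np
f=snapshot("scene")["frame"];t=snapshot("top")["frame"]
a=cv2.resize(f[90:250,330:490],None,fx=2.5,fy=2.5,interpolation=cv2.INTER_CUBIC)
b=cv2.resize(t[110:270,300:460],None,fx=2.5,fy=2.5,interpolation=cv2.INTER_CUBIC)
cv2.imwrite("pics/s5.png",np.hstack([a,b]))
E
```

```text
(no output)
```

View pics/s5.png

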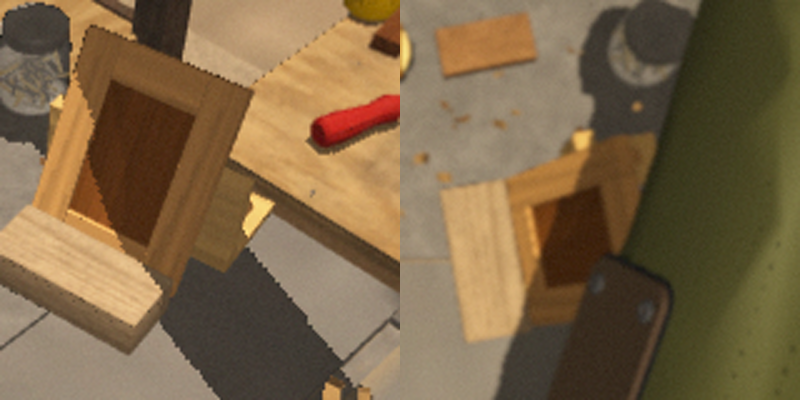

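The door leans on the fence and both pieces are at rest: in the left half the foot is behind the offcut at (100,240), and in the right half the offcut is parallel at (490,260). About 5 mm of gap is left, so I'll nudge the offcut up to the foot with shut fingers.

drive_tool(dr=[[0,0,0],[-0.02,-0.0036,0],[-0.05,-0.009,0],[-0.08,-0.0144,0],[-0.11,-0.02,0],[-0.14,-0.0252,0],[-0.17,-0.0306,0],[-0.2,-0.036,0]], translation=[[0,0,0.2],[0,0.05,0.4],[-0.03,0.2,0.5],[-0.06,0.36,0.5],[-0.1,0.52,0.5],[-0.13,0.68,0.5],[-0.16,0.84,0.5],[-0.18,1,0.5]], grip=[0.1,0.1,1,1,1,1,1,1])

```text
time_s: 25.65
tool_pos: [0.5702, -0.1486, 0.2806]
eef_rot: [[0.984, 0.178, 0.003], [0.178, -0.984, -0.01], [0.002, 0.01, -1.0]]
wrist_force: [0.4, -0.2, 0.6]
opening: 0.001
gripper_force: 0.0
```

drive_tool(dr=[[0,0,0],[0,0,0],[0,0,0],[0,0,0],[0,0,0],[0,0,0],[0,0,0],[0,0,0]], translation=[[-0.03,0.15,0],[-0.06,0.3,0],[-0.09,0.45,0],[-0.12,0.6,-0.1],[-0.15,0.75,-0.25],[-0.17,0.9,-0.45],[-0.18,1,-0.65],[-0.18,1,-0.8]], grip=[1,1,1,1,1,1,1,1])

```text
time_s: 26.45
tool_pos: [0.5521, -0.0482, 0.1985]
eef_rot: [[0.984, 0.178, 0.0], [0.178, -0.984, -0.006], [-0.001, 0.006, -1.0]]
wrist_force: [0.5, 0.7, -0.1]
opening: -0.003
gripper_force: 0.0
```

drive_tool(dr=[[0,0,0],[0,0,0],[0,0,0],[0,0,0],[0,0,0],[0,0,0],[0,0,0],[0,0,0]], translation=[[0,0.04,-0.15],[0,0.04,-0.3],[0,0.04,-0.45],[0,0.04,-0.6],[0,0.04,-0.75],[0,0.04,-0.9],[0,0.04,-1],[0,0.04,-1]], grip=[1,1,1,1,1,1,1,1])

```text
time_s: 27.25
tool_pos: [0.5515, -0.0452, 0.0977]
eef_rot: [[0.984, 0.178, -0.002], [0.178, -0.984, -0.008], [-0.003, 0.007, -1.0]]
wrist_force: [-0.4, 0.5, -0.8]
opening: 0.003
gripper_force: 0.0
```

drive_tool(dr=[[0,0,0],[0,0,0],[0,0,0],[0,0,0],[0,0,0],[0,0,0],[0,0,0],[0,0,0]], translation=[[0,0,-0.15],[0,0,-0.3],[0,0,-0.45],[0,0,-0.6],[0,0,-0.75],[0,0,-0.82],[0.01,-0.06,-0.82],[0.025,-0.14,-0.82]], grip=[1,1,1,1,1,1,1,1])

```text
time_s: 28.05
tool_pos: [0.5553, -0.0594, 0.0182]
eef_rot: [[0.984, 0.179, 0.002], [0.179, -0.984, -0.007], [0.001, 0.008, -1.0]]
wrist_force: [-0.7, -0.0, 0.4]
opening: -0.003
gripper_force: 0.0
```

```bash
python3 - <<'E'
from rig import snapshot
import cv2,numpy as np
w=snapshot("wrist")["frame"];f=snapshot("scene")["frame"]
a=cv2.resize(f[130:280,320:470],(400,400),interpolation=cv2.INTER_CUBIC)
cv2.imwrite("pics/s6.png",np.hstack([a,cv2.resize(w,(400,400))]))
E
```

```text
(no output)
```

View pics/s6.png

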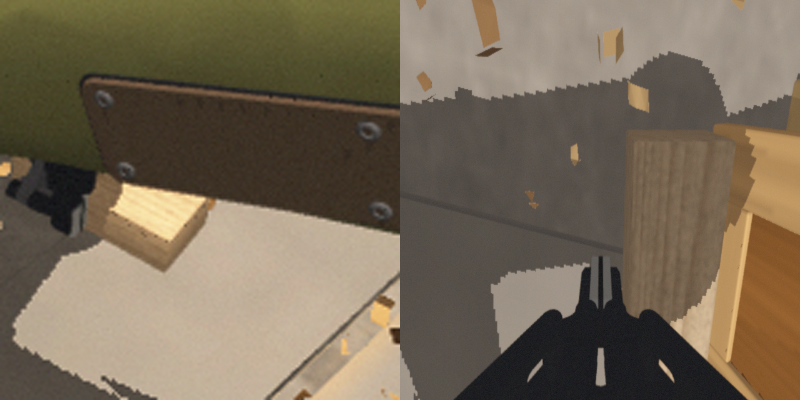

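Left, the arm hides most of the scene, but the offcut's end is visible at (160,225). Right, the shut fingers at (600,290) are a few mm from the offcut's outer face, whose edge is at column 625. I'll push gently in small steps and watch the force.

drive_tool(dr=[[0,0,0],[0,0,0],[0,0,0],[0,0,0],[0,0,0],[0,0,0],[0,0,0],[0,0,0]], translation=[[0.001,-0.005,0],[0.002,-0.01,0],[0.003,-0.015,0],[0.004,-0.02,0],[0.005,-0.025,0],[0.006,-0.03,0],[0.007,-0.035,0],[0.008,-0.04,0]], grip=[1,1,1,1,1,1,1,1])

```text
time_s: 28.95
tool_pos: [0.5557, -0.0631, 0.0178]
eef_rot: [[0.984, 0.178, 0.001], [0.178, -0.984, -0.007], [0.0, 0.007, -1.0]]
wrist_force: [-0.2, -0.6, -0.2]
opening: -0.0
gripper_force: 0.0
```

```bash
cat > e.py <<'E'
from rig import snapshot,readout
import cv2,numpy as np,sys
w=snapshot("wrist")["frame"];cv2.imwrite("pics/%s.png"%sys.argv[1],w)
g=cv2.cvtColor(w,cv2.COLOR_BGR2GRAY).astype(int)
for r in(180,210,240): # cols (full-res): outer edge near 360, inner edge near 530
    d=np.abs(np.diff(cv2.GaussianBlur(g[r-2:r+3].mean(0)[None].astype(np.float32),(5,1),0)[0]))
    print(r,[(int(i),round(float(d[i]),1)) for i in np.argsort(-d[335:620])[:8]+335])
print(readout.read_state()["wrist_force"].round(1))
E
python3 e.py w5
```

```text
180 [(571, 11.6), (570, 11.6), (572, 8.2), (569, 8.1), (378, 4.2), (363, 4.1), (573, 4.0), (568, 4.0)]
210 [(562, 9.8), (563, 9.3), (561, 8.5), (564, 6.4), (560, 6.2), (362, 4.2), (361, 4.2), (559, 3.5)]
240 [(549, 26.2), (548, 20.7), (550, 19.8), (508, 15.3), (509, 11.7), (507, 11.7), (540, 9.9), (547, 9.8)]
[-0.4 -0.6 -0.7]
```

drive_tool(dr=[[0,0,0],[0,0,0],[0,0,0],[0,0,0],[0,0,0],[0,0,0],[0,0,0],[0,0,0]], translation=[[0.001,-0.005,0],[0.002,-0.01,0],[0.003,-0.015,0],[0.004,-0.02,0],[0.005,-0.025,0],[0.006,-0.03,0],[0.006,-0.03,0],[0.006,-0.03,0]], grip=[1,1,1,1,1,1,1,1])

```text
time_s: 29.8
tool_pos: [0.5563, -0.0661, 0.0177]
eef_rot: [[0.984, 0.178, 0.001], [0.178, -0.984, -0.007], [-0.0, 0.007, -1.0]]
wrist_force: [0.1, 0.3, 0.9]
opening: 0.001
gripper_force: 0.4
```

```bash
python3 e.py w6
```

```text
180 [(577, 5.2), (581, 4.9), (580, 4.5), (576, 4.4), (358, 4.3), (578, 4.0), (582, 4.0), (373, 3.8)]
210 [(581, 12.9), (580, 11.5), (582, 10.4), (579, 7.3), (583, 6.1), (357, 4.3), (578, 3.6), (434, 3.6)]
240 [(542, 24.1), (541, 23.2), (532, 17.0), (543, 14.2), (533, 14.0), (531, 13.3), (540, 9.4), (538, 8.0)]
[-0.6  0.6  0.1]
```

drive_tool(dr=[[0,0,0],[0,0,0],[0,0,0],[0,0,0],[0,0,0],[0,0,0],[0,0,0],[0,0,0]], translation=[[0.001,-0.005,0],[0.002,-0.01,0],[0.003,-0.015,0],[0.004,-0.02,0],[0.005,-0.025,0],[0.006,-0.03,0],[0.006,-0.03,0],[0.006,-0.03,0]], grip=[1,1,1,1,1,1,1,1])

```text
time_s: 30.65
tool_pos: [0.557, -0.069, 0.0178]
eef_rot: [[0.984, 0.178, 0.002], [0.178, -0.984, -0.007], [0.0, 0.007, -1.0]]
wrist_force: [-1.3, 3.9, 2.0]
opening: -0.003
gripper_force: 1.9
```

```bash
python3 e.py w7
```

```text
180 [(589, 10.4), (590, 9.8), (588, 8.6), (591, 7.6), (587, 4.6), (592, 4.1), (372, 4.1), (357, 4.1)]
210 [(582, 10.2), (581, 10.2), (580, 8.3), (583, 8.1), (579, 5.1), (356, 4.7), (584, 4.2), (357, 3.5)]
240 [(538, 24.9), (539, 20.1), (535, 19.9), (534, 17.4), (537, 13.7), (540, 8.8), (533, 8.0), (536, 6.9)]
[-0.6  3.5  1.7]
```

3.9 N is more than the loose offcut's own friction would give, so it is now against the foot. I'll back off.

drive_tool(dr=[[0,0,0],[0,0,0],[0,0,0],[0,0,0],[0,0,0],[0,0,0],[0,0,0],[0,0,0]], translation=[[-0.01,0.05,0],[-0.03,0.15,0],[-0.05,0.25,0],[-0.06,0.35,0.1],[-0.06,0.45,0.3],[-0.06,0.55,0.5],[-0.06,0.6,0.7],[-0.06,0.6,0.9]], grip=[1,1,1,1,1,1,1,1])

```text
time_s: 31.5
tool_pos: [0.5509, -0.0078, 0.1096]
eef_rot: [[0.984, 0.179, 0.002], [0.179, -0.984, -0.007], [0.001, 0.007, -1.0]]
wrist_force: [0.2, 0.0, -0.2]
opening: 0.002
gripper_force: 0.0
```

drive_tool(dr=[[0,0,0],[0,0,0],[0,0,0],[0,0,0],[0,0,0],[0,0,0],[0,0,0],[0,0,0]], translation=[[-0.1,0.1,0.1],[-0.2,0.2,0.25],[-0.3,0.3,0.4],[-0.4,0.4,0.55],[-0.5,0.55,0.7],[-0.6,0.7,0.85],[-0.7,0.85,0.95],[-0.8,1,1]], grip=[1,1,1,1,1,1,1,1])

```text
time_s: 32.3
tool_pos: [0.4706, 0.092, 0.21]
eef_rot: [[0.984, 0.178, 0.004], [0.178, -0.984, -0.006], [0.003, 0.007, -1.0]]
wrist_force: [-0.3, 0.5, -0.0]
opening: 0.001
gripper_force: 0.0
```

```bash
python3 - <<'E'
from h import *
from rig import snapshot
t=snapshot("top");T=cam(t);f=t["frame"];cv2.imwrite("pics/t7.png",f)
ang=np.radians(10.2);e=np.array([np.cos(ang),np.sin(ang)]);n=np.array([-e[1],e[0]]);o=np.array([.5792,-.1978])
g=cv2.cvtColor(f,cv2.COLOR_BGR2GRAY).astype(np.float32)
# rectified grey profiles along the fence normal (rows at fence x) on z=.038
for x in(-.05,-.02,.02,.05):
    ys=np.arange(-.03,.16,.001)
    P=proj(T,[np.r_[o+x*e+y*n,.038] for y in ys]).astype(np.float32)
    v=np.mean([cv2.remap(g,P[None,:,0],P[None,:,1]+k,cv2.INTER_LINEAR)[0] for k in(-1,0,1)],0)
    d=np.diff(cv2.GaussianBlur(v[None],(5,1),0)[0]);i=np.argsort(-abs(d))
    pk=[j for j in range(1,len(d)-1) if abs(d[j])>=abs(d[j-1]) and abs(d[j])>abs(d[j+1]) and abs(d[j])>2]
    print(x,[(int(ys[j]*1000),round(float(d[j]),1)) for j in pk])
E
```

```text
-0.05 [(58, 7.9), (115, -5.3)]
-0.02 [(-21, -7.7), (40, 14.5), (47, -5.7), (58, 6.5), (72, -2.8), (79, 2.4), (116, -5.7)]
0.02 [(-22, -8.0), (40, 14.5), (47, -5.6), (59, 7.4), (77, 2.7), (116, -6.6)]
0.05 [(59, 6.4), (116, -5.1)]
```

```bash
python3 -c "
from rig import robot
print(robot.close_job())"
```

```text
the job is handed in; nothing more can be done
None
```

The door is leaning against the fence at about 24°, with its foot roughly 5 cm out and the large offcut lying flat and parallel right against it; I kept clear of the small offcut, wax tin and screw jar, and handed the job in after about 32 s (no verdict was returned).

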